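# Dial open the control-vial lockbox

### The job

Open the grey lockbox with the control vials by its combination, turning the dial by its black crank handle and reading its pointer on the fixed marks like a clock: first clockwise, letting six o'clock go by once and stopping on it the second time; then counter-clockwise, letting two o'clock go by once and stopping on it the second time; then clockwise straight to ten o'clock. Pause for half a second on each of the three numbers, and do not overrun the first or the second by as much as half a mark. Then, with the dial left on ten, slide the lid fully open to its stop, and leave the other things on the bench where they are.

Things in the scene. Friction and masses are not known exactly. Their poses are not given: they have to be found in the camera images.
- lockbox: Grey steel lockbox fixed to the bench, 170 (x) x 440 (y) x 90 mm high, at a new place and yaw each time. Origin: centre of its underside; x points away from its front (the robot's side), y to the left seen from the front, z up. On its flat top: the dial at the -y end, the vial well under the sliding aluminium lid in the middle, a bare deck at the +y end onto which the lid slides.
- dial_center (a point): Centre of the dial's top face: (0, -135, 100) mm in the lockbox frame. The dial is a flat aluminium disc, radius 58, 10 thick, axis vertical. Twelve dark marks on the box top ring it at 70 mm radius like a clock seen from above: twelve is the one broad bar (26 mm wide), on the box's far (+x) side; three is towards the box's -y end, six towards the front, nine towards the lid.
- dial (a joint): Dial angle, rad: grows clockwise from above, counts on over turns, no stops. 0 = pointer (dark line towards the crank handle) at twelve; an hour is pi/6. At q the handle lies from the centre along (cos q, -sin q) of the lockbox's x, y. Starts at 0.95 to 2.75 (two to half past five), so the stops are 9.42, then 1.05, then 5.24; within 0.14 counts. About 1 N turns it; it stays where left.
- crank_handle (a point): Point on the axis of the dial's crank handle, 22 mm above the disc. The handle is an upright black cylinder of 14 mm diameter standing 36 mm high on the disc, 45 mm from the dial's axis; it spins freely on its own axis, so a gripper that holds it can be led round in a circle without turning.
- lid (a joint): How far the lid is slid open, in m: 0 shut (as it starts), 0.125 at the stop. It slides along the lockbox's +y with about 2 N of friction and stays where left. No bolt holds it, but sliding it before the dialling is done is a fault.
- lid_pull (a point): Centre of the lid's upright pull, 120 mm above the bench; at (0, 12 + opening, 120) mm in the lockbox frame. The pull is a steel fin 44 mm (x) x 12 mm (y), its top 134 mm above the bench, 36 mm above the 8 mm thick lid (its top 98 mm above the bench).
- tube_rack: Bystander: white rack with capped tubes, 86 x 158 mm, 114 mm tall, behind the box; origin under its centre.
- small_rack: Bystander: smaller white rack with tubes, 62 x 110 mm, 114 mm tall, beside the box, left or right; origin under its centre.
- slide_carton: Bystander: carton 80 x 110 x 46 mm, behind the box; origin under its centre.
- pipette: Bystander: hand pipette lying in front of the box, about 235 mm long, 24 mm high; origin under its middle.
- cap_cup: Bystander: white cup with caps in it, 80 mm wide, 85 mm tall; origin under its centre.
- reagent_bottle: Bystander: bottle 60 mm wide, 130 mm tall; origin under its centre.
- lab_timer: Bystander: flat timer 65 x 70 x 28 mm; origin under its centre.

How it is judged:
On the way, in this order (a step that is already met when the one before it is completed fails the run):
1. the dial, turned clockwise past six o'clock once, rests on six o'clock, lid shut (value of joint dial between 9.285 and 9.565 rad and velocity of joint dial between -0.1 and 0.1 rad/s and value of joint lid below 0.01 m), for 0.2 s.
2. the dial, turned back past two o'clock once, rests on two o'clock, lid shut (value of joint dial between 0.907 and 1.187 rad and velocity of joint dial between -0.1 and 0.1 rad/s and value of joint lid below 0.01 m), for 0.2 s.
3. the dial, turned clockwise, rests on ten o'clock, lid shut (value of joint dial between 5.096 and 5.376 rad and velocity of joint dial between -0.1 and 0.1 rad/s and value of joint lid below 0.01 m), for 0.2 s.
At the end, for the whole second after the job is handed in: The dial rests within 0.14 rad (8 degrees) of ten o'clock (5.24), on the turn reached by the combination; the lid rests open by more than 112 of its 125 mm; no bystander is more than 25 mm from where it started (value of joint dial between 5.096 and 5.376 rad and velocity of joint dial between -0.1 and 0.1 rad/s and value of joint lid above 0.112 m and velocity of joint lid between -0.01 and 0.01 m/s and distance of each of tube_rack, small_rack, slide_carton, pipette, cap_cup, reagent_bottle, lab_timer from where it was at the start of the episode below 0.025 m); the robot touches nothing.
It fails at once if the first number overrun: dial beyond 9.42 by more than 0.3 rad (over half a mark) (value of joint dial above 9.725 rad).
It fails at once if the second number overrun: dial below 1.05 by more than 0.3 rad (over half a mark) (value of joint dial below 0.747 rad).
It fails at once if the lid slid more than 15 mm while the dial is off ten o'clock (by more than 0.2 rad) (value of joint lid above 0.015 m and not (value of joint dial between 5.036 and 5.436 rad)).
It fails at once if a bystander pushed more than 25 mm (distance of any of tube_rack, small_rack, slide_carton, pipette, cap_cup, reagent_bottle, lab_timer from where it was at the start of the episode above 0.025 m).
It also fails if it takes over 72 s, if anything falls off the work surface, if the arm or the gripper's body presses on something with over 40 N, if the wrist force passes 120 N, or if a joint passes its speed limit or range.

### The arm

A 6-joint arm with a two-finger parallel gripper is mounted at the origin on the work surface. World frame = base frame: x ahead of the robot, y to its left, z up, the work surface at z = 0. Lengths are in m, angles in rad, forces in N, time in s.
With the tool pointing down it reaches from about 0.25 to 0.725 m from the base axis. Payload 4 kg.
Tool frame: the origin (TCP) lies midway between the tips of the shut fingers; the grasp point (between the pads) lies 19 mm behind it (bot.grip_point_offset is the distance from the TCP to the grasp point, in m); z points along the fingers, y is the line along which they close (so a half turn about z gives the same grasp; the last joint's range is limited). The gripper opens to 85 mm and grips with 20 to 120 N. Pads are 22 mm wide; open, the fingers measure 114 mm over their backs; the gripper's body (76 mm by 85 mm) begins 54 mm behind the grasp point. The pads swing forward as they close: fully open they stand 13 mm farther back than shut.
Start: joints at [1.222, 0.241, 0.005, 1.335, 0, 1.571], TCP at [0.171, 0.47, 0.205] pointing down, gripper open.
Joint ranges: [-2.72, 2.72], [-1.05, 1.87], [-1.09, 1.28], [-1.99, 2.15], [-1.42, 1.44], [-3.14, 3.14]. Speed limits (rad/s): [2.79, 2.79, 3.14, 3.14, 3.14, 3.14].

### API

Orientations are given as a unit quaternion [x, y, z, w].
In Python, from workcell import bot gives the robot as it stands.
- The arm moves only by the tool step_arm, never from a script. Its argument "targets" is text: rows parted by semicolons, each of 7 numbers parted by spaces: the opening, from -1 (shut) to 1 (fully open), so that 0 is half open, then the shift along the world's x, y, z normalised to -1 to 1, where 1 is 0.5 m, then the turn, a rotation vector about the world's x, y, z normalised to -1 to 1, where 1 is pi/4 rad. In form: gripper x y z wx wy wz; .... A call has 1 to 10 rows; each row is the pose to reach, as a shift and turn from the pose commanded when the call began; what a row does not reach only later rows make up. A row lasts 1/12 s, in which the tool goes at most 41.7 mm and 7.16 degrees, less where a joint would pass 70% of its speed; a pose out of reach is approached as far as the arm can. A call with a number of a shift or a turn outside -1 to 1 is refused whole. A call with a gripper value outside its range is refused whole. The fingers move at their own pace and stop on an object; the grip force is fixed at half the most. Time passes only in rows, so rows that repeat a pose let the fingers close. It gives the time, the measured TCP pose, the force, the opening and the grip force at its end, in the units of the state.
- bot.get_obs(): the state, without advancing time (a new reading comes with each control period).
- bot.camera(name): name is "scene" or "side" or "wrist"; returns the picture (384x512x3 uint8, red, green, blue); there is no depth.
- bot.camera_info(name): a dict with "vertical_fov" (degrees; the focal length in pixels is half the picture's height over the tangent of half this angle, whatever the lens; pixels are square), "cx", "cy" (the principal point, pixels), "D" ([k1, k2, p1, p2, k3] as OpenCV has them; the pictures are not rectified), "pose" (4x4, takes a point from camera to world coordinates). Camera axes: x right, y up, looking along -z (the intrinsics and any distortion apply to the point x, -y, -z); pixel columns grow to the right and rows downward; lengths in m; the calibration is good to about 2 mm. A picture is of the moment at which its call begins: read the wrist's pose just before it. camera_info takes no time and is no camera call; for the wrist camera it gives the pose at the moment of the call.
- bot.job_done(): hands the job in; it is judged then, once.
The state is a dict: "clock": time; "joint_pos": joint angles; "joint_vel": joint speeds; "tau": joint torques, N m; "eef_pos": TCP position; "tool_rot": TCP orientation; "ft_force": force on the tool from outside, world axes, zero at the start; "ft_torque": the same for the moment, N m; "grip_width": finger opening in m; "grasp_force": force on a finger pad.
Only numpy, scipy, OpenCV 4.12 (cv2) and the standard library are available. Lean on these libraries where they do the work, as an engineer would, in place of code of your own. Each camera call takes 0.05 s, during which the arm holds its last target. There are 200 camera calls.

## Working session

There is one attempt and no reset: what is moved stays moved. The work goes in short steps, Python scripts to look and compute and a tool call to move; the robot and the scene stay as the last step left them, time stands still between calls to the robot, and variables do not carry over. Pictures are saved under pics/ and viewed, at most 12 in all, crops included, and the job is handed in when it is done.

Besides the shell and the picture viewer there is one more tool, called after "Request:" as a command line: name --argument value ..., lists and objects as JSON in quotes. step_arm: Moves the arm, as the interface text tells. Scaled input: -1 to 1 covers 0.5 m each way for a shift and pi/4 rad each way for a turn. Its arguments: {"type":"object","properties":{"targets":{"type":"string"}},"required":["targets"]}

```bash
mkdir -p pics; cat > h.py <<'E'
import numpy as np, cv2
from workcell import bot
def K(n):
    i=bot.camera_info(n); f=192/np.tan(np.radians(i["vertical_fov"])/2)
    return np.array([[f,0,i["cx"]],[0,f,i["cy"]],[0,0,1]]),np.array(i["D"],float),np.array(i["pose"])
def ray(n,px,z,cal=None):
    k,D,T=cal or K(n)
    p=cv2.undistortPoints(np.array(px,float).reshape(-1,1,2),k,D)[:,0]
    d=np.c_[p[:,0],-p[:,1],-np.ones(len(p))]@T[:3,:3].T; o=T[:3,3]
    return o+d*((z-o[2])/d[:,2])[:,None]
def save(n,f):
    im=bot.camera(n); cv2.imwrite(f,im[:,:,::-1]); return im
E
python3 - <<'E'
from h import *
a=save("scene","pics/scene.png");b=save("side","pics/side.png")
for n in("scene","side","wrist"):print(n,np.round(K(n)[2],3).tolist(),K(n)[1])
o=bot.get_obs();print(o)
E
```

```text
scene [[-0.429, -0.647, 0.63, 1.298], [0.903, -0.3, 0.307, 0.342], [-0.01, 0.701, 0.713, 0.884], [0.0, 0.0, 0.0, 1.0]] [-0.01229156  0.          0.          0.          0.        ]
side [[0.942, 0.236, -0.238, 0.287], [-0.335, 0.646, -0.686, -0.885], [-0.008, 0.726, 0.687, 0.98], [0.0, 0.0, 0.0, 1.0]] [-0.03840562  0.          0.          0.          0.        ]
wrist [[0.342, -0.897, -0.281, 0.099], [0.94, 0.326, 0.104, 0.496], [-0.002, -0.3, 0.954, 0.374], [0.0, 0.0, 0.0, 1.0]] [-0.09382707  0.          0.          0.          0.        ]
{'clock': 0.1, 'joint_pos': array([1.22203314e+00, 2.41356882e-01, 3.86494879e-03, 1.33517887e+00,
       1.43174055e-05, 1.57079504e+00]), 'joint_vel': array([-0.00063034, -0.00234166,  0.00257857, -0.00077292,  0.00171376,
        0.00118813]), 'tau': array([ 2.80808599e-04, -3.73138833e+01,  2.53009593e+01,  1.07945327e-02,
        1.38786909e-04, -6.50740006e-06]), 'eef_pos': array([0.17065703, 0.46933209, 0.20409469]), 'tool_rot': array([ 1.73498438e-01,  9.84833698e-01, -9.21781304e-04, -1.69660638e-04]), 'ft_force': array([ 0.07640078,  0.05091947, -0.09035068]), 'ft_torque': array([ 0.00271618, -0.01273228, -0.02045436]), 'grasp_force': 0.0, 'grip_width': 0.08572565073236968}
```

View pics/scene.png

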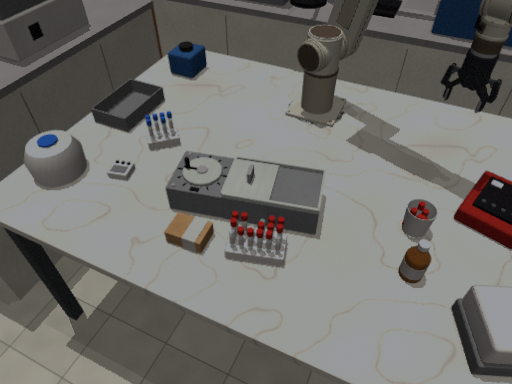

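View pics/side.png

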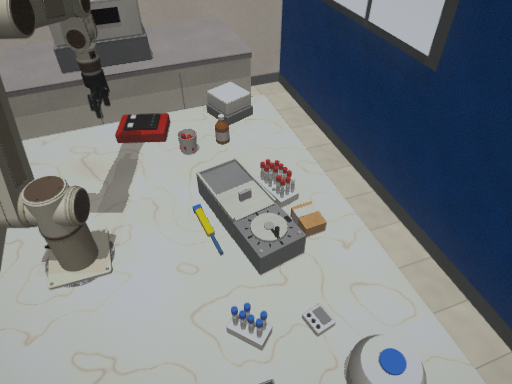

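The side view shows the dial at about (268,227), the handle at (277,232) and the lid pull at (245,195). In the scene view they are at (203,171), (187,162) and (250,172). Next I'll get rough positions from these.

```bash
python3 - <<'E'
from h import *
np.set_printoptions(precision=4,suppress=True)
for n,d,h,p,in(("side",(268,227),(277,230),(245,195)),("scene",(203,171),(187,160),(250,172))):
    D=ray(n,[d],.1)[0];H=ray(n,[h],.13)[0];P=ray(n,[p],.122)[0]
    print(n,D,H,P,np.degrees(np.arctan2(*(P-D)[1::-1])))
E
```

```text
side [ 0.5898 -0.1644  0.1   ] [ 0.6004 -0.2093  0.13  ] [ 0.5622 -0.0245  0.122 ] 101.1803293560788
scene [ 0.598  -0.1551  0.1   ] [ 0.6036 -0.2023  0.13  ] [ 0.5651 -0.0175  0.122 ] 103.45564677967927
```

Request:
step_arm --targets "0 0.05 -0.08 0.1 0 0 0.1; 0 0.1 -0.16 0.13 0 0 0.2; 0 0.14 -0.23 0.13 0 0 0.3; 0 0.18 -0.3 0.13 0 0 0.4; 0 0.22 -0.37 0.13 0 0 0.5; 0 0.26 -0.44 0.13 0 0 0.6; 0 0.3 -0.51 0.13 0 0 0.7; 0 0.34 -0.58 0.13 0 0 0.71; 0 0.38 -0.65 0.13 0 0 0.71; 0 0.42 -0.72 0.13 0 0 0.71"

```text
clock: 0.93
eef_pos: [0.3716, 0.1246, 0.2698]
tool_rot: [-0.104, 0.995, 0.0, -0.0]
ft_force: [0.3, 1.1, 0.2]
grip_width: 0.0427
grasp_force: 0.0
```

Request:
step_arm --targets "0 0.04 -0.07 0 0 0 0; 0 0.08 -0.14 0 0 0 0; 0 0.12 -0.21 0 0 0 0; 0 0.16 -0.27 0 0 0 0; 0 0.2 -0.33 0 0 0 0; 0 0.24 -0.39 0 0 0 0; 0 0.27 -0.44 0 0 0 0; 0 0.28 -0.46 0 0 0 0; 0 0.28 -0.46 0 0 0 0; 0 0.28 -0.46 0 0 0 0"

```text
clock: 1.77
eef_pos: [0.5107, -0.1033, 0.2692]
tool_rot: [-0.104, 0.995, 0.001, -0.001]
ft_force: [-1.0, -0.2, -0.7]
grip_width: 0.0426
grasp_force: 0.0
```

```bash
python3 - <<'E'
from h import *
np.set_printoptions(precision=4,suppress=True)
o=bot.get_obs();print(o['clock'],o['eef_pos'],o['tool_rot'],o['joint_pos'])
save("wrist","pics/w1.png")
E
```

```text
1.7667 [ 0.5107 -0.1033  0.2692] [-0.1038  0.9946  0.0006 -0.0009] [-0.1999  0.2684  0.2075  1.512   0.0006 -0.4078]
```

View pics/w1.png

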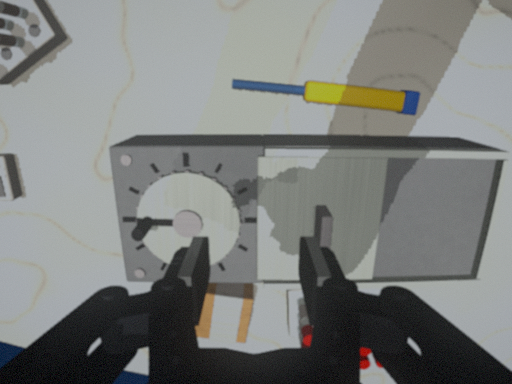

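The wrist view shows the disc around (187,222) and the handle at about (143,230), lying to the left (three o'clock). The marks 3, 6 and 9 are at about (130,219), (185,159) and (246,218), and the pull is near (323,228). Next I'll measure these by masks.

```bash
python3 - <<'E'
from h import *
np.set_printoptions(precision=4,suppress=True)
im=cv2.imread("pics/w1.png");g=cv2.cvtColor(im,6);cal=K("wrist")
# disc: bright pixels in region
roi=np.zeros_like(g);cv2.circle(roi,(187,221),59,255,-1)
m=((g>150)&(roi>0)).astype(np.uint8)
c=max(cv2.findContours(m,0,1)[0],key=cv2.contourArea);hull=cv2.convexHull(c)
w=ray("wrist",hull[:,0],.1,cal)[:,:2]
(cc,r)=cv2.minEnclosingCircle(w.astype(np.float32));e=cv2.fitEllipse((w*1000).astype(np.float32))
print("disc",cc,r,e)
# marks
d=((g<75)).astype(np.uint8);n,l,s,ce=cv2.connectedComponentsWithStats(d)
for i in range(1,n):
    if 100<ce[i,0]<270 and 140<ce[i,1]<285 and 10<s[i,4]<2500: 
        q=ray("wrist",[ce[i]],.09,cal)[0]; v=q[:2]-np.array(e[0])/1000
        print(ce[i],s[i],q[:2],np.hypot(*v),np.degrees(np.arctan2(v[1],v[0])))
        
print("handle top",ray("wrist",[(139,235)],.136,cal))
cr=cv2.resize(im[140:290,100:360],None,fx=3,fy=3,interpolation=2);cv2.imwrite("pics/w1c.png",cr)
E
```

```text
disc (0.595170259475708, -0.1605837643146515) 0.058209095150232315 ((595.044921875, -160.57012939453125), (114.83534240722656, 115.46012878417969), 141.67015075683594)
[185.537  159.3333] [183 153   6  13  54] [ 0.5265 -0.1746] 0.06997062011162514 -168.44112185738172
[154.2  167.56] [151 164   7   8  25] [ 0.5426 -0.2072] 0.07011442504761942 -138.36249254336786
[218.2273 167.5909] [216 164   6   8  22] [ 0.5283 -0.1382] 0.07042895685130258 161.49000200844827
[241.7636 190.4182] [237 187  11   8  55] [ 0.5485 -0.108 ] 0.07019148628848057 131.52332441086634
[133.6957 190.0435] [130 188   9   5  23] [ 0.5733 -0.227 ] 0.06991705729764666 -108.13438751727915
[144.611  225.6636] [123 217  49  24 437] [ 0.6141 -0.2101] 0.0531037804418162 -68.96179987472239
[250.  219.5] [245 218  11   4  44] [ 0.5808 -0.092 ] 0.0700799785425027 101.75343385529432
[140.1111 246.2778] [137 244   7   5  18] [ 0.642  -0.2128] 0.0702396388754912 -48.005981149904855
[242.4  247.35] [239 245   8   6  20] [ 0.6174 -0.0935] 0.07070554474234605 71.59935560250061
[163.125  265.9375] [161 263   5   7  16] [ 0.6625 -0.1825] 0.07092397210571856 -17.997323523349422
[221.1579 266.1053] [219 263   5   7  19] [ 0.6475 -0.1135] 0.07042566195397612 41.896117304625044
handle top [[ 0.6024 -0.2027  0.136 ]]
```

View pics/w1c.png

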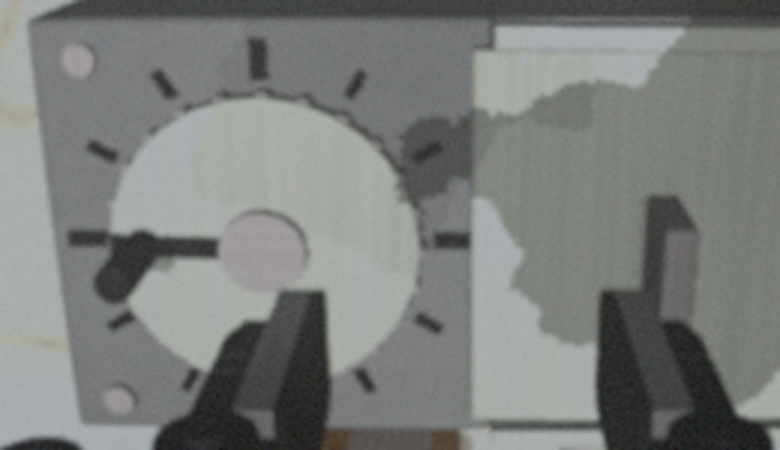

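The dial centre is at (0.595, -0.1606), box yaw is about 11.75° and the handle is near (0.602, -0.205), so q is about 1.6. I'll move above the handle.

Request:
step_arm --targets "0 0.06 -0.06 0 0 0 0; 0 0.12 -0.13 0 0 0 0; 0 0.18 -0.2 0 0 0 0; 0 0.183 -0.203 -0.08 0 0 0; 0 0.183 -0.203 -0.16 0 0 0; 0 0.183 -0.203 -0.19 0 0 0; 0 0.183 -0.203 -0.19 0 0 0; 0 0.183 -0.203 -0.19 0 0 0; 0 0.183 -0.203 -0.19 0 0 0"

```text
clock: 2.57
eef_pos: [0.6039, -0.204, 0.1776]
tool_rot: [-0.105, 0.994, -0.001, 0.002]
ft_force: [-0.0, -0.6, 0.2]
grip_width: 0.0428
grasp_force: 0.0
```

```bash
python3 - <<'E'
from h import *
np.set_printoptions(precision=4,suppress=True)
o=bot.get_obs();print(o['clock'],o['eef_pos'],o['tool_rot'],o['joint_pos'])
im=save("wrist","pics/w2.png")
E
```

```text
2.5667 [ 0.6039 -0.204   0.1776] [-0.1051  0.9945 -0.0007  0.0017] [-0.3258  0.5283  0.3594  1.3982  0.0001 -0.5363]
```

View pics/w2.png

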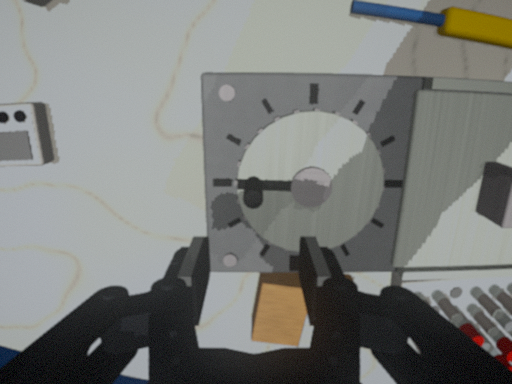

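The handle at (254,197) lies centrally between the fingers, and the pointer is near three o'clock. I'll lower and grip.

Request:
step_arm --targets "0 0 0 -0.07 0 0 0; 0 0 0 -0.135 0 0 0; 0 0 0 -0.135 0 0 0; -1 0 0 -0.135 0 0 0; -1 0 0 -0.135 0 0 0; -1 0 0 -0.135 0 0 0; -1 0 0 -0.135 0 0 0"

```text
clock: 3.2
eef_pos: [0.6047, -0.2055, 0.1104]
tool_rot: [-0.104, 0.995, -0.001, 0.002]
ft_force: [0.3, -0.5, -0.7]
grip_width: -0.0
grasp_force: 0.0
```

```bash
cat > arc.py <<'E'
# rows for turning handle q0->q1, shifts from the current handle point
import sys
from h import *
c=np.array([.595,-.1606]);yaw=np.radians(11.75);R=.045
P=lambda q:c+R*np.array([np.cos(yaw-q),np.sin(yaw-q)])
o=bot.get_obs();p=o['eef_pos'];v=p[:2]-c
print("t",o['clock'],"tcp",p.round(4),"r",np.hypot(*v).round(4),"q mod 2pi",((yaw-np.arctan2(v[1],v[0]))%(2*np.pi)).round(3),"f",o['ft_force'].round(1),"w",o['grip_width'].round(4),o['grasp_force'])
if len(sys.argv)>2:
    q0,q1,n=float(sys.argv[1]),float(sys.argv[2]),int(sys.argv[3])
    for q in np.linspace(q0,q1,n+1)[1:]: d=(P(q)-P(q0))/.5; print(q.round(3),d.round(3))
E
python3 arc.py 1.6 9.42 30
```

```text
Traceback (most recent call last):
  File "arc.py", line 7, in <module>
    print("t",o['clock'],"tcp",p.round(4),"r",np.hypot(*v).round(4),"q mod 2pi",((yaw-np.arctan2(v[1],v[0]))%(2*np.pi)).round(3),"f",o['ft_force'].round(1),"w",o['grip_width'].round(4),o['grasp_force'])
                                                                                                                                                                ^^^^^^^^^^^^^^^^^^^^^
AttributeError: 'float' object has no attribute 'round'
```

The fingers closed to zero, so they missed the handle. I'll take another look.

```bash
sed -i "s/o\['grip_width'\].round(4)/round(o['grip_width'],4)/" arc.py; python3 - <<'E'
from h import *
im=save("wrist","pics/w3.png")
cal=K("wrist")
i2=cv2.imread("pics/w2.png")
print(ray("wrist",[(300,200)],.136,cal))
k,D,T=cal
def proj(p):
    q=(np.array(p)-T[:3,3])@T[:3,:3]; return cv2.projectPoints(np.array([[q[0],-q[1],-q[2]]]),np.zeros(3),np.zeros(3),k,D)[0].ravel()
print("tcp px",proj(bot.get_obs()['eef_pos']), "expected handle top", proj([.6024,-.205,.136]),T[:3,3])
E
```

```text
[[ 0.57511286 -0.18975568  0.136     ]]
tcp px [253.83077943 226.93459887] expected handle top [255.38256135 245.77892643] [ 0.52916485 -0.22094627  0.2796657 ]
```

View pics/w3.png

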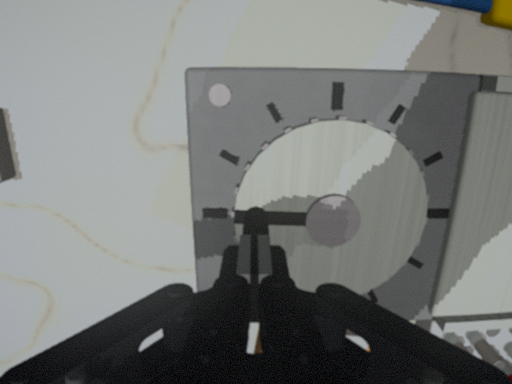

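The handle top shows at (256,218), on the robot side of the shut fingers, so my handle estimate was too far out in x. I'll compute it again from this view.

```bash
python3 - <<'E'
from h import *
for z in(.1,.122,.136):print(z,ray("wrist",[(256,218),(333,219),(215,213),(437,213)],z).round(4).tolist())
E
python3 arc.py
```

```text
0.1 [[0.6029, -0.2044, 0.1], [0.5941, -0.1598, 0.1], [0.6048, -0.2286, 0.1], [0.5776, -0.0983, 0.1]]
0.122 [[0.5938, -0.2065, 0.122], [0.5862, -0.1673, 0.122], [0.5955, -0.2276, 0.122], [0.5716, -0.1133, 0.122]]
0.136 [[0.5881, -0.2078, 0.136], [0.5811, -0.172, 0.136], [0.5896, -0.227, 0.136], [0.5679, -0.1229, 0.136]]
t 3.25 tcp [ 0.6044 -0.2054  0.1099] r 0.0458 q mod 2pi 1.57 f [-0.6 -0.   0.3] w -0.0001 0.0
```

```bash
python3 - <<'E'
from h import *
out=[]
for n in("scene","side"):
    im=bot.camera(n)[:,:,::-1]; k,D,T=K(n); p=bot.get_obs()['eef_pos']
    def proj(p):
        q=(np.array(p)-T[:3,3])@T[:3,:3]; return cv2.projectPoints(np.array([[q[0],-q[1],-q[2]]]),np.zeros(3),np.zeros(3),k,D)[0].ravel()
    u,v=proj(p).astype(int);u0,v0=max(u-35,0),max(v-35,0)
    cr=cv2.resize(im[v0:v0+60,u0:u0+65],None,fx=6,fy=6,interpolation=cv2.INTER_CUBIC)
    for q,c in((p,(0,0,255)),(np.array([.603,-.2044,.136]),(0,255,0)),(np.array([.603,-.2044,.1]),(255,0,0))):
        x=(proj(q)-[u0,v0]+.5)*6;cv2.circle(cr,tuple(x.astype(int)),3,c,-1)
    out.append(cr)
cv2.imwrite("pics/c1.png",np.hstack(out))
E
```

```text
(no output)
```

View pics/c1.png

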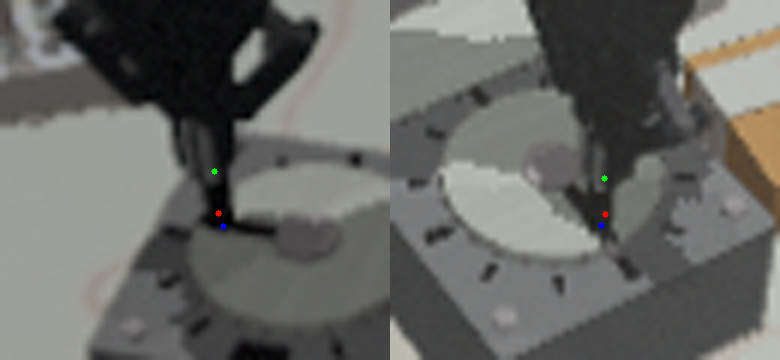

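```bash
python3 - <<'E'
from h import *
im=cv2.imread("pics/w3.png")[195:305,205:305].astype(float)
a=np.clip((im/130)**.5*255,0,255).astype(np.uint8)
im=cv2.imread("pics/w2.png")[160:270,170:340].astype(float)
b=np.clip((im/130)**.5*255,0,255).astype(np.uint8)
cv2.imwrite("pics/c2.png",cv2.resize(np.hstack([a,b[:, :100]]),None,fx=4,fy=4,interpolation=2))
print(bot.grip_point_offset)
E
```

```text
0.0187
```

View pics/c2.png

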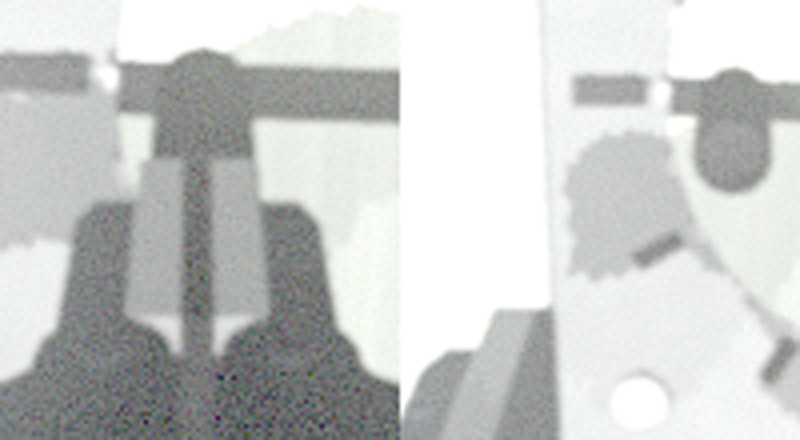

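The close-up shows the shut pads covering the handle's top, with the handle visible below them. So the tips seem to sit above the handle even though the TCP reads 0.110. I'll open, go down in small steps watching the force, and close again.

Request:
step_arm --targets "0 0 0 0 0 0 0; 0 0 0 0 0 0 0; 0 0 0 0 0 0 0; 0 0 0 -0.01 0 0 0; 0 0 0 -0.02 0 0 0; 0 0 0 -0.02 0 0 0"

```text
clock: 3.85
eef_pos: [0.6015, -0.2044, 0.0952]
tool_rot: [-0.104, 0.995, 0.001, -0.002]
ft_force: [0.1, -0.4, -0.3]
grip_width: 0.0426
grasp_force: 0.0
```

Request:
step_arm --targets "-1 0 0 0 0 0 0; -1 0 0 0 0 0 0; -1 0 0 0 0 0 0; -1 0 0 0 0 0 0; -1 0 0 0 0 0 0"

```text
clock: 4.27
eef_pos: [0.6028, -0.2051, 0.0973]
tool_rot: [-0.104, 0.995, -0.0, -0.0]
ft_force: [-0.3, -0.2, -2.3]
grip_width: 0.0107
grasp_force: 58.5
```

It is gripped now, but only near the handle's top (width 10.7 mm). I'll open and go 14 mm deeper.

Request:
step_arm --targets "0 0 0 0 0 0 0; 0 0 0 0 0 0 0; 0 0 0 0 0 0 0; 0 0 0 -0.01 0 0 0; 0 0 0 -0.02 0 0 0; 0 0 0 -0.028 0 0 0; 0 0 0 -0.028 0 0 0"

```text
clock: 4.85
eef_pos: [0.6018, -0.2046, 0.0818]
tool_rot: [-0.104, 0.995, 0.001, -0.001]
ft_force: [-0.8, 0.3, -0.6]
grip_width: 0.0428
grasp_force: 0.0
```

Request:
step_arm --targets "-1 0 0 0 0 0 0; -1 0 0 0 0 0 0; -1 0 0 0 0 0 0; -1 0 0 0 0 0 0; -1 0 0 0 0 0 0"

```text
clock: 5.27
eef_pos: [0.603, -0.2051, 0.0836]
tool_rot: [-0.104, 0.995, -0.0, 0.0]
ft_force: [-0.1, -0.0, -0.4]
grip_width: 0.0119
grasp_force: 58.4
```

```bash
python3 arc.py 1.57 9.42 32
```

```text
t 5.2667 tcp [ 0.603  -0.2051  0.0836] r 0.0452 q mod 2pi 1.598 f [-0.1 -0.  -0.4] w 0.0119 58.43120634555817
1.815 [-0.022 -0.002]
2.061 [-0.044  0.002]
2.306 [-0.064  0.01 ]
2.551 [-0.081  0.024]
2.797 [-0.095  0.041]
3.042 [-0.104  0.061]
3.287 [-0.108  0.083]
3.532 [-0.107  0.105]
3.778 [-0.1    0.126]
4.023 [-0.089  0.144]
4.268 [-0.073  0.16 ]
4.514 [-0.054  0.171]
4.759 [-0.033  0.177]
5.004 [-0.011  0.178]
5.25 [0.011 0.173]
5.495 [0.031 0.164]
5.74 [0.048 0.149]
5.986 [0.06  0.131]
6.231 [0.069 0.111]
6.476 [0.072 0.089]
6.722 [0.069 0.067]
6.967 [0.061 0.047]
7.212 [0.049 0.028]
7.458 [0.033 0.014]
7.703 [0.013 0.004]
7.948 [-0.008 -0.001]
8.193 [-0.03  -0.001]
8.439 [-0.052  0.005]
8.684 [-0.071  0.015]
8.929 [-0.087  0.03 ]
9.175 [-0.099  0.049]
9.42 [-0.106  0.069]
```

Grip is secure (TCP radius 45.2 mm, q about 1.6). First leg clockwise, in chunks.

Request:
step_arm --targets "-1 -0.022 -0.002 0 0 0 0; -1 -0.044 0.002 0 0 0 0; -1 -0.064 0.01 0 0 0 0; -1 -0.081 0.024 0 0 0 0; -1 -0.095 0.041 0 0 0 0; -1 -0.104 0.061 0 0 0 0; -1 -0.108 0.083 0 0 0 0; -1 -0.107 0.105 0 0 0 0; -1 -0.1 0.126 0 0 0 0; -1 -0.1 0.126 0 0 0 0"

```text
clock: 6.1
eef_pos: [0.5549, -0.1407, 0.0837]
tool_rot: [-0.105, 0.994, -0.001, 0.002]
ft_force: [5.1, -1.1, -3.9]
grip_width: 0.0118
grasp_force: 58.8
```

```bash
python3 arc.py 3.8 7.3 14
```

```text
t 6.1 tcp [ 0.5549 -0.1407  0.0837] r 0.0448 q mod 2pi 3.807 f [ 5.1 -1.1 -3.9] w 0.0118 58.77984881401062
4.05 [0.012 0.019]
4.3 [0.029 0.034]
4.55 [0.049 0.045]
4.8 [0.07 0.05]
5.05 [0.093 0.05 ]
5.3 [0.115 0.044]
5.55 [0.134 0.033]
5.8 [0.15  0.018]
6.05 [ 0.162 -0.001]
6.3 [ 0.169 -0.023]
6.55 [ 0.171 -0.045]
6.8 [ 0.167 -0.067]
7.05 [ 0.157 -0.087]
7.3 [ 0.143 -0.105]
```

Works well. I'll go on to 6.05.

Request:
step_arm --targets "-1 0.012 0.019 0 0 0 0; -1 0.029 0.034 0 0 0 0; -1 0.049 0.045 0 0 0 0; -1 0.07 0.05 0 0 0 0; -1 0.093 0.05 0 0 0 0; -1 0.115 0.044 0 0 0 0; -1 0.134 0.033 0 0 0 0; -1 0.15 0.018 0 0 0 0; -1 0.162 -0.001 0 0 0 0; -1 0.162 -0.001 0 0 0 0"

```text
clock: 6.93
eef_pos: [0.6363, -0.1423, 0.0837]
tool_rot: [-0.104, 0.995, 0.0, 0.002]
ft_force: [5.3, 1.3, 0.5]
grip_width: 0.0119
grasp_force: 59.3
```

```bash
python3 arc.py 6.05 8.3 9;python3 arc.py 8.3 9.42 6
```

```text
t 6.9333 tcp [ 0.6363 -0.1423  0.0837] r 0.0451 q mod 2pi 6.071 f [5.3 1.3 0.5] w 0.0119 59.333099126815796
6.3 [ 0.007 -0.021]
6.55 [ 0.008 -0.044]
6.8 [ 0.004 -0.066]
7.05 [-0.005 -0.086]
7.3 [-0.02  -0.103]
7.55 [-0.038 -0.117]
7.8 [-0.058 -0.125]
8.05 [-0.081 -0.128]
8.3 [-0.103 -0.126]
t 6.9333 tcp [ 0.6363 -0.1423  0.0837] r 0.0451 q mod 2pi 6.071 f [5.3 1.3 0.5] w 0.0119 59.333099126815796
8.487 [-0.016  0.006]
8.673 [-0.03   0.014]
8.86 [-0.043  0.025]
9.047 [-0.054  0.038]
9.233 [-0.062  0.053]
9.42 [-0.067  0.069]
```

Request:
step_arm --targets "-1 0.007 -0.021 0 0 0 0; -1 0.008 -0.044 0 0 0 0; -1 0.004 -0.066 0 0 0 0; -1 -0.005 -0.086 0 0 0 0; -1 -0.02 -0.103 0 0 0 0; -1 -0.038 -0.117 0 0 0 0; -1 -0.058 -0.125 0 0 0 0; -1 -0.081 -0.128 0 0 0 0; -1 -0.103 -0.126 0 0 0 0; -1 -0.103 -0.126 0 0 0 0"

```text
clock: 7.77
eef_pos: [0.5793, -0.2028, 0.0836]
tool_rot: [-0.104, 0.995, 0.003, -0.001]
ft_force: [0.2, 3.8, -0.8]
grip_width: 0.0121
grasp_force: 59.5
```

```bash
python3 arc.py;python3 arc.py 8.3 9.42 6|tail -6
```

```text
t 7.7667 tcp [ 0.5793 -0.2028  0.0836] r 0.0451 q mod 2pi 2.133 f [ 0.2  3.8 -0.8] w 0.0121 59.53941106796265
8.487 [-0.016  0.006]
8.673 [-0.03   0.014]
8.86 [-0.043  0.025]
9.047 [-0.054  0.038]
9.233 [-0.062  0.053]
9.42 [-0.067  0.069]
```

Request:
step_arm --targets "-1 0 0 0 0 0 0; -1 0 0 0 0 0 0"

```text
clock: 7.93
eef_pos: [0.5815, -0.2037, 0.0836]
tool_rot: [-0.105, 0.995, 0.001, -0.0]
ft_force: [1.4, 4.4, 2.6]
grip_width: 0.0118
grasp_force: 59.6
```

```bash
python3 arc.py 8.3 9.3 6
```

```text
t 7.9333 tcp [ 0.5815 -0.2037  0.0836] r 0.0451 q mod 2pi 2.079 f [1.4 4.4 2.6] w 0.0118 59.61515128612518
8.467 [-0.014  0.005]
8.633 [-0.027  0.012]
8.8 [-0.039  0.021]
8.967 [-0.049  0.032]
9.133 [-0.058  0.045]
9.3 [-0.064  0.058]
```

Request:
step_arm --targets "-1 -0.014 0.005 0 0 0 0; -1 -0.027 0.012 0 0 0 0; -1 -0.039 0.021 0 0 0 0; -1 -0.049 0.032 0 0 0 0; -1 -0.058 0.045 0 0 0 0; -1 -0.061 0.051 0 0 0 0; -1 -0.064 0.058 0 0 0 0; -1 -0.064 0.058 0 0 0 0; -1 -0.064 0.058 0 0 0 0; -1 -0.064 0.058 0 0 0 0"

```text
clock: 8.77
eef_pos: [0.5528, -0.1759, 0.0836]
tool_rot: [-0.105, 0.994, -0.0, 0.002]
ft_force: [6.9, 2.9, -1.7]
grip_width: 0.0121
grasp_force: 59.1
```

```bash
python3 arc.py; python3 - <<'E'
from h import *
im=save("wrist","pics/w4.png")
E
python3 arc.py
```

```text
t 8.7667 tcp [ 0.5528 -0.1759  0.0836] r 0.0449 q mod 2pi 2.998 f [ 6.9  2.9 -1.7] w 0.0121 59.101282954216
t 8.8167 tcp [ 0.5528 -0.176   0.0836] r 0.0449 q mod 2pi 2.997 f [ 6.8  2.6 -2.3] w 0.0118 59.10381853580475
```

View pics/w4.png

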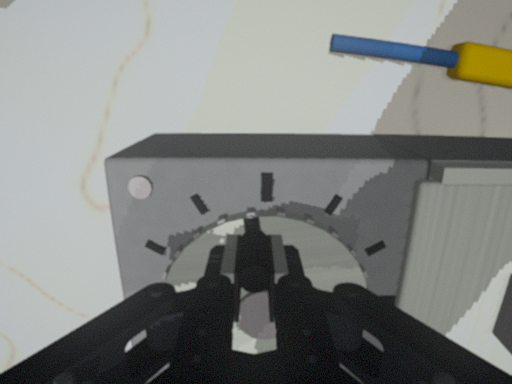

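The view shows the pointer just short of six, as the TCP angle says (9.28). I need +0.14 rad.

Request:
step_arm --targets "-1 -0.002 0.006 0 0 0 0; -1 -0.003 0.012 0 0 0 0; -1 -0.003 0.012 0 0 0 0; -1 -0.003 0.012 0 0 0 0; -1 -0.003 0.012 0 0 0 0; -1 -0.003 0.012 0 0 0 0; -1 -0.003 0.012 0 0 0 0; -1 -0.003 0.012 0 0 0 0; -1 -0.003 0.012 0 0 0 0; -1 -0.003 0.012 0 0 0 0"

```text
clock: 9.65
eef_pos: [0.5513, -0.1705, 0.0837]
tool_rot: [-0.105, 0.995, -0.0, 0.002]
ft_force: [6.2, 2.5, -2.4]
grip_width: 0.0119
grasp_force: 59.2
```

```bash
python3 arc.py 9.42 7.17 9
```

```text
t 9.65 tcp [ 0.5513 -0.1705  0.0837] r 0.0448 q mod 2pi 3.125 f [ 6.2  2.5 -2.4] w 0.0119 59.1636997461319
9.17 [ 0.007 -0.021]
8.92 [ 0.02 -0.04]
8.67 [ 0.036 -0.055]
8.42 [ 0.056 -0.065]
8.17 [ 0.078 -0.071]
7.92 [ 0.101 -0.07 ]
7.67 [ 0.122 -0.065]
7.42 [ 0.142 -0.053]
7.17 [ 0.158 -0.038]
```

q is about 9.41, on six. I'll hold a little longer, then reverse counter-clockwise.

Request:
step_arm --targets "-1 0 0 0 0 0 0; -1 0 0 0 0 0 0; -1 0 0 0 0 0 0; -1 0 0 0 0 0 0; -1 0 0 0 0 0 0"

```text
clock: 10.07
eef_pos: [0.5512, -0.1705, 0.0836]
tool_rot: [-0.104, 0.995, -0.0, 0.002]
ft_force: [6.5, 2.3, -2.2]
grip_width: 0.012
grasp_force: 59.2
```

Request:
step_arm --targets "-1 0.007 -0.021 0 0 0 0; -1 0.02 -0.04 0 0 0 0; -1 0.036 -0.055 0 0 0 0; -1 0.056 -0.065 0 0 0 0; -1 0.078 -0.071 0 0 0 0; -1 0.101 -0.07 0 0 0 0; -1 0.122 -0.065 0 0 0 0; -1 0.142 -0.053 0 0 0 0; -1 0.158 -0.038 0 0 0 0; -1 0.158 -0.038 0 0 0 0"

```text
clock: 10.9
eef_pos: [0.6301, -0.1892, 0.0836]
tool_rot: [-0.105, 0.994, -0.001, 0.001]
ft_force: [3.0, -1.6, 1.1]
grip_width: 0.012
grasp_force: 59.7
```

```bash
python3 arc.py 7.17 4.92 9
```

```text
t 10.9 tcp [ 0.6301 -0.1892  0.0836] r 0.0453 q mod 2pi 0.888 f [ 3.  -1.6  1.1] w 0.012 59.71386909484863
6.92 [0.012 0.019]
6.67 [0.019 0.04 ]
6.42 [0.02  0.063]
6.17 [0.016 0.085]
5.92 [0.006 0.105]
5.67 [-0.008  0.122]
5.42 [-0.027  0.136]
5.17 [-0.047  0.144]
4.92 [-0.07   0.147]
```

Request:
step_arm --targets "-1 0.012 0.019 0 0 0 0; -1 0.019 0.04 0 0 0 0; -1 0.02 0.063 0 0 0 0; -1 0.016 0.085 0 0 0 0; -1 0.006 0.105 0 0 0 0; -1 -0.008 0.122 0 0 0 0; -1 -0.027 0.136 0 0 0 0; -1 -0.047 0.144 0 0 0 0; -1 -0.07 0.147 0 0 0 0; -1 -0.07 0.147 0 0 0 0"

```text
clock: 11.73
eef_pos: [0.5904, -0.116, 0.0836]
tool_rot: [-0.104, 0.995, -0.0, -0.001]
ft_force: [-1.6, 0.2, 1.6]
grip_width: 0.0117
grasp_force: 59.6
```

```bash
python3 arc.py 4.92 2.67 9;python3 arc.py 2.67 1.17 8
```

```text
t 11.7333 tcp [ 0.5904 -0.116   0.0836] r 0.0448 q mod 2pi 4.814 f [-1.6  0.2  1.6] w 0.0117 59.60370361804962
4.67 [-0.022 -0.003]
4.42 [-0.043 -0.011]
4.17 [-0.061 -0.024]
3.92 [-0.076 -0.041]
3.67 [-0.086 -0.061]
3.42 [-0.09  -0.083]
3.17 [-0.089 -0.106]
2.92 [-0.082 -0.127]
2.67 [-0.07  -0.146]
t 11.7333 tcp [ 0.5904 -0.116   0.0836] r 0.0448 q mod 2pi 4.814 f [-1.6  0.2  1.6] w 0.0117 59.60370361804962
2.482 [ 0.012 -0.012]
2.295 [ 0.026 -0.022]
2.108 [ 0.041 -0.029]
1.92 [ 0.057 -0.033]
1.732 [ 0.074 -0.034]
1.545 [ 0.091 -0.031]
1.358 [ 0.107 -0.026]
1.17 [ 0.121 -0.018]
```

Request:
step_arm --targets "-1 -0.022 -0.003 0 0 0 0; -1 -0.043 -0.011 0 0 0 0; -1 -0.061 -0.024 0 0 0 0; -1 -0.076 -0.041 0 0 0 0; -1 -0.086 -0.061 0 0 0 0; -1 -0.09 -0.083 0 0 0 0; -1 -0.089 -0.106 0 0 0 0; -1 -0.082 -0.127 0 0 0 0; -1 -0.07 -0.146 0 0 0 0; -1 -0.07 -0.146 0 0 0 0"

```text
clock: 12.57
eef_pos: [0.5605, -0.1893, 0.0836]
tool_rot: [-0.104, 0.995, 0.001, 0.002]
ft_force: [4.6, 2.5, 2.0]
grip_width: 0.0118
grasp_force: 59.6
```

```bash
python3 arc.py 2.67 1.17 8
```

```text
t 12.5667 tcp [ 0.5605 -0.1893  0.0836] r 0.0449 q mod 2pi 2.652 f [4.6 2.5 2. ] w 0.0118 59.63233172893524
2.482 [ 0.012 -0.012]
2.295 [ 0.026 -0.022]
2.108 [ 0.041 -0.029]
1.92 [ 0.057 -0.033]
1.732 [ 0.074 -0.034]
1.545 [ 0.091 -0.031]
1.358 [ 0.107 -0.026]
1.17 [ 0.121 -0.018]
```

Request:
step_arm --targets "-1 0.012 -0.012 0 0 0 0; -1 0.026 -0.022 0 0 0 0; -1 0.041 -0.029 0 0 0 0; -1 0.057 -0.033 0 0 0 0; -1 0.074 -0.034 0 0 0 0; -1 0.091 -0.031 0 0 0 0; -1 0.107 -0.026 0 0 0 0; -1 0.121 -0.018 0 0 0 0; -1 0.121 -0.018 0 0 0 0; -1 0.121 -0.018 0 0 0 0"

```text
clock: 13.4
eef_pos: [0.6197, -0.1985, 0.0836]
tool_rot: [-0.104, 0.995, -0.001, 0.001]
ft_force: [3.3, -3.1, 0.7]
grip_width: 0.0122
grasp_force: 59.9
```

Request:
step_arm --targets "-1 0 0 0 0 0 0; -1 0 0 0 0 0 0"

```text
clock: 13.57
eef_pos: [0.6189, -0.1989, 0.0836]
tool_rot: [-0.104, 0.995, -0.001, 0.001]
ft_force: [4.2, -4.3, 1.8]
grip_width: 0.0123
grasp_force: 59.8
```

```bash
python3 arc.py 1.17 1.05 1
```

```text
t 13.5667 tcp [ 0.6189 -0.1989  0.0836] r 0.0451 q mod 2pi 1.218 f [ 4.2 -4.3  1.8] w 0.0123 59.842910170555115
1.05 [0.008 0.007]
```

Request:
step_arm --targets "-1 0.006 0.005 0 0 0 0; -1 0.012 0.01 0 0 0 0; -1 0.012 0.01 0 0 0 0; -1 0.012 0.01 0 0 0 0; -1 0.012 0.01 0 0 0 0; -1 0.012 0.01 0 0 0 0; -1 0.012 0.01 0 0 0 0; -1 0.012 0.01 0 0 0 0; -1 0.012 0.01 0 0 0 0; -1 0.012 0.01 0 0 0 0"

```text
clock: 14.4
eef_pos: [0.6253, -0.1941, 0.0837]
tool_rot: [-0.104, 0.995, -0.001, 0.001]
ft_force: [5.5, -5.1, -0.4]
grip_width: 0.0117
grasp_force: 59.8
```

```bash
python3 arc.py 1.06 3.26 9
```

```text
t 14.4 tcp [ 0.6253 -0.1941  0.0837] r 0.0452 q mod 2pi 1.041 f [ 5.5 -5.1 -0.4] w 0.0117 59.785857796669006
1.304 [-0.018 -0.012]
1.549 [-0.039 -0.02 ]
1.793 [-0.061 -0.022]
2.038 [-0.082 -0.019]
2.282 [-0.103 -0.011]
2.527 [-0.12   0.002]
2.771 [-0.135  0.019]
3.016 [-0.144  0.039]
3.26 [-0.149  0.06 ]
```

On two (1.04). I'll hold briefly, then turn clockwise to ten.

Request:
step_arm --targets "-1 0 0 0 0 0 0; -1 0 0 0 0 0 0; -1 0 0 0 0 0 0; -1 0 0 0 0 0 0"

```text
clock: 14.73
eef_pos: [0.6253, -0.1941, 0.0837]
tool_rot: [-0.104, 0.995, -0.001, 0.001]
ft_force: [5.4, -4.1, 0.6]
grip_width: 0.0122
grasp_force: 59.8
```

Request:
step_arm --targets "-1 -0.018 -0.012 0 0 0 0; -1 -0.039 -0.02 0 0 0 0; -1 -0.061 -0.022 0 0 0 0; -1 -0.082 -0.019 0 0 0 0; -1 -0.103 -0.011 0 0 0 0; -1 -0.12 0.002 0 0 0 0; -1 -0.135 0.019 0 0 0 0; -1 -0.144 0.039 0 0 0 0; -1 -0.149 0.06 0 0 0 0; -1 -0.149 0.06 0 0 0 0"

```text
clock: 15.57
eef_pos: [0.5502, -0.1604, 0.0836]
tool_rot: [-0.105, 0.994, 0.001, 0.001]
ft_force: [2.9, 0.8, 1.6]
grip_width: 0.0117
grasp_force: 59.7
```

```bash
python3 arc.py 3.26 5.06 8
```

```text
t 15.5667 tcp [ 0.5502 -0.1604  0.0836] r 0.0448 q mod 2pi 3.352 f [2.9 0.8 1.6] w 0.0117 59.67665255069733
3.485 [0.001 0.02 ]
3.71 [0.006 0.04 ]
3.935 [0.015 0.058]
4.16 [0.028 0.073]
4.385 [0.044 0.085]
4.61 [0.062 0.094]
4.835 [0.082 0.097]
5.06 [0.102 0.097]
```

Request:
step_arm --targets "-1 0.001 0.02 0 0 0 0; -1 0.006 0.04 0 0 0 0; -1 0.015 0.058 0 0 0 0; -1 0.028 0.073 0 0 0 0; -1 0.044 0.085 0 0 0 0; -1 0.062 0.094 0 0 0 0; -1 0.082 0.097 0 0 0 0; -1 0.102 0.097 0 0 0 0; -1 0.102 0.097 0 0 0 0; -1 0.102 0.097 0 0 0 0"

```text
clock: 16.4
eef_pos: [0.6005, -0.116, 0.0835]
tool_rot: [-0.104, 0.995, -0.002, -0.001]
ft_force: [0.5, -6.3, 4.2]
grip_width: 0.0118
grasp_force: 60.2
```

Request:
step_arm --targets "-1 0 0 0 0 0 0; -1 0 0 0 0 0 0"

```text
clock: 16.57
eef_pos: [0.6001, -0.116, 0.0836]
tool_rot: [-0.104, 0.995, -0.002, -0.001]
ft_force: [0.5, -6.1, 3.5]
grip_width: 0.0121
grasp_force: 60.2
```

```bash
python3 arc.py 5.06 5.24 1
```

```text
t 16.5667 tcp [ 0.6001 -0.116   0.0836] r 0.0449 q mod 2pi 5.03 f [ 0.5 -6.1  3.5] w 0.0121 60.201884508132935
5.24 [ 0.016 -0.004]
```

Request:
step_arm --targets "-1 0.01 -0.001 0 0 0 0; -1 0.019 -0.004 0 0 0 0; -1 0.019 -0.004 0 0 0 0; -1 0.019 -0.004 0 0 0 0; -1 0.019 -0.004 0 0 0 0; -1 0.019 -0.004 0 0 0 0; -1 0.019 -0.004 0 0 0 0; -1 0.019 -0.004 0 0 0 0; -1 0.019 -0.004 0 0 0 0; -1 0.019 -0.004 0 0 0 0"

```text
clock: 17.4
eef_pos: [0.6089, -0.1179, 0.0835]
tool_rot: [-0.104, 0.995, -0.002, -0.002]
ft_force: [-1.0, -6.1, 5.2]
grip_width: 0.0119
grasp_force: 60.3
```

Request:
step_arm --targets "-1 0 0 0 0 0 0; -1 0 0 0 0 0 0; -1 0 0 0 0 0 0; -1 0 0 0 0 0 0"

```text
clock: 17.73
eef_pos: [0.6089, -0.1179, 0.0835]
tool_rot: [-0.104, 0.995, -0.002, -0.002]
ft_force: [-0.7, -6.1, 4.7]
grip_width: 0.0116
grasp_force: 60.3
```

```bash
python3 arc.py
```

```text
t 17.7333 tcp [ 0.6089 -0.1179  0.0835] r 0.0449 q mod 2pi 5.233 f [-0.7 -6.1  4.7] w 0.0116 60.26492536067963
```

On ten (5.233). I'll release, lift, and go over the lid pull.

Request:
step_arm --targets "0 0 0 0 0 0 0; 0 0 0 0 0 0 0; 0 0 0 0 0 0 0; 0 0 0 0.06 0 0 0; 0 0 0 0.13 0 0 0; 0 0 0 0.2 0 0 0; 0 0 0 0.2 0 0 0"

```text
clock: 18.32
eef_pos: [0.6139, -0.1163, 0.1912]
tool_rot: [-0.105, 0.995, -0.002, 0.006]
ft_force: [0.9, -0.6, 1.5]
grip_width: 0.0426
grasp_force: 0.0
```

Request:
step_arm --targets "0 -0.03 0.07 0 0 0 0; 0 -0.06 0.14 0 0 0 0; 0 -0.088 0.202 0 0 0 0; 0 -0.088 0.202 0 0 0 0; 0 -0.088 0.202 0 0 0 0"

```text
clock: 18.73
eef_pos: [0.5652, -0.0133, 0.1832]
tool_rot: [-0.106, 0.994, 0.0, -0.001]
ft_force: [-0.1, -0.7, 0.6]
grip_width: 0.0428
grasp_force: 0.0
```

```bash
python3 - <<'E'
from h import *
im=save("wrist","pics/w5.png")
k,D,T=K("wrist");c=np.array([.595,-.1606]);y=np.radians(11.75);e=np.array([np.cos(y),np.sin(y)]);f=np.array([-e[1],e[0]])
im=im[:,:,::-1].copy()
def proj(p):
    q=(np.array(p)-T[:3,3])@T[:3,:3]; return cv2.projectPoints(np.array([[q[0],-q[1],-q[2]]]),np.zeros(3),np.zeros(3),k,D)[0].ravel()
for sx in(-.022,.022):
  for sy in(-.006,.006): cv2.circle(im,tuple(int(v) for v in proj([*(c+sx*e+(.147+sy)*f),.134])),2,(0,255,0),-1)
q=5.24;cv2.circle(im,tuple(int(v) for v in proj([*(c+.045*(np.cos(q)*e-np.sin(q)*f)),.136])),3,(0,0,255),-1)
cv2.imwrite("pics/w5m.png",im);print(bot.get_obs()['eef_pos'],c+.147*f)
E
```

```text
[ 0.56597879 -0.01444286  0.18320881] [ 0.56506466 -0.01668032]
```

View pics/w5m.png

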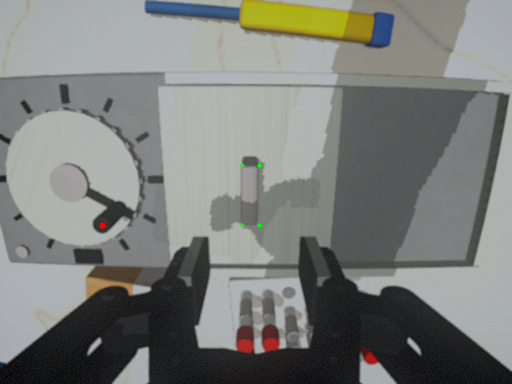

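The projected fin corners match the pull, with the fin centred between the fingers, and the handle points at ten. I'll lower and grip.

Request:
step_arm --targets "0 0 -0.004 -0.07 0 0 0; 0 0 -0.004 -0.14 0 0 0; 0 0 -0.004 -0.19 0 0 0; 0 0 -0.004 -0.19 0 0 0; -1 0 -0.004 -0.19 0 0 0; -1 0 -0.004 -0.19 0 0 0; -1 0 -0.004 -0.19 0 0 0; -1 0 -0.004 -0.19 0 0 0; -1 0 -0.004 -0.19 0 0 0"

```text
clock: 19.53
eef_pos: [0.5677, -0.0163, 0.0904]
tool_rot: [-0.104, 0.995, 0.001, 0.002]
ft_force: [-0.5, 5.1, 2.2]
grip_width: 0.0105
grasp_force: 61.5
```

Request:
step_arm --targets "-1 -0.007 0.032 0 0 0 0; -1 -0.014 0.064 0 0 0 0; -1 -0.021 0.096 0 0 0 0; -1 -0.028 0.128 0 0 0 0; -1 -0.035 0.16 0 0 0 0; -1 -0.041 0.192 0 0 0 0; -1 -0.046 0.22 0 0 0 0; -1 -0.05 0.236 0 0 0 0; -1 -0.05 0.24 0 0 0 0; -1 -0.05 0.24 0 0 0 0"

```text
clock: 20.37
eef_pos: [0.5429, 0.1032, 0.0903]
tool_rot: [-0.105, 0.995, 0.0, 0.002]
ft_force: [0.3, 1.9, 6.8]
grip_width: 0.0106
grasp_force: 62.0
```

Request:
step_arm --targets "-1 -0.001 0.004 0 0 0 0; -1 -0.002 0.008 0 0 0 0; -1 -0.002 0.008 0 0 0 0; -1 -0.002 0.008 0 0 0 0"

```text
clock: 20.7
eef_pos: [0.5424, 0.106, 0.0903]
tool_rot: [-0.104, 0.995, -0.0, 0.002]
ft_force: [0.3, -0.2, 6.8]
grip_width: 0.0104
grasp_force: 61.9
```

```bash
python3 -c "
from h import *
p=bot.get_obs()['eef_pos'][:2]; y=np.radians(11.75)
print((p-[.595,-.1606])@[-np.sin(y),np.cos(y)]-.147, bot.get_obs()['ft_force'])"
```

```text
0.12476882290502042 [ 0.27339217 -0.15413523  6.81700899]
```

Request:
step_arm --targets "-1 -0.001 0.005 0 0 0 0; -1 -0.001 0.005 0 0 0 0; -1 -0.001 0.005 0 0 0 0; -1 0 0 0 0 0 0; 0 0 0 0 0 0 0; 0 0 0 0 0 0 0; 0 0 0 0 0 0 0; 0 0 0 0.07 0 0 0; 0 0 0 0.14 0 0 0; 0 0 0 0.21 0 0 0"

```text
clock: 21.53
eef_pos: [0.5391, 0.1063, 0.1935]
tool_rot: [-0.104, 0.995, -0.0, -0.002]
ft_force: [0.8, 0.0, 0.9]
grip_width: 0.0428
grasp_force: 0.0
```

Request:
step_arm --targets "0 -0.08 0 0.1 0 0 0; 0 -0.08 0 0.1 0 0 0; 0 -0.08 0 0.1 0 0 0; 0 -0.08 0 0.1 0 0 0"

```text
clock: 21.87
eef_pos: [0.5007, 0.1068, 0.2446]
tool_rot: [-0.105, 0.995, 0.0, 0.001]
ft_force: [0.3, 0.3, -1.1]
grip_width: 0.0421
grasp_force: 0.0
```

```bash
python3 - <<'E'
from h import *
a=save("scene","pics/e1.png");b=save("side","pics/e2.png")
cv2.imwrite("pics/e.png",np.hstack([cv2.resize(x[y0:y0+140,x0:x0+190][:,:,::-1],None,fx=2,fy=2) for x,y0,x0 in((a,120,145),(b,130,150))]))
E
```

```text
(no output)
```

View pics/e.png

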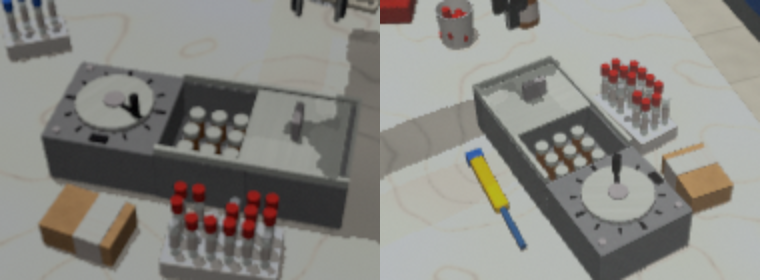

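The lid is fully open with the vials showing, the dial points to ten, and the racks, carton and pipette in these crops look undisturbed. Handing in.

```bash
python3 -c "
from workcell import bot
print(bot.job_done())"
```

```text
the job is handed in; nothing more can be done
None
```

I dialled the combination, stopping at about 9.41, 1.04 and 5.23 rad by the arm's readings, slid the lid open to about 125 mm, left the bystanders alone, and handed the job in at about 22 s; the hand-in returned no verdict.

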